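# Seat the weighing plate on the dosing scale

## Task

Put the round weighing plate back on the dosing scale: lay it down, without dropping it, with its three pairs of rods over the scale's three steel balls and press it down level by its knob past the sprung catches, until they pull it fully home and level on the balls. Press gently so that the load cell is never overloaded (keep the press well under 25 N), let go of the plate, and leave the other things on the worktop alone.

Things in the scene. Friction and masses are not known exactly. Their poses are not given: they have to be found in the camera images.
- plate: loose weighing plate, about 0.26 kg: steel disc 108 mm across, 8 mm thick, rim bevelled above and below, round dark wooden knob 24 mm across upright in the middle. Origin: centre of its underside, level with the bottoms of its rods; z up. Above the origin: disc underside 5 mm, rim crest 9, disc top 13, collar (34 mm across) to 16, knob top 55. Starts lying on its rods on the worktop
- knob_top (a point): centre of the flat top of the plate's knob, 55 mm above the plate's origin
- plate_rods (a point): point under the plate, midway between the two rods of the first pair, 36 mm from the centre along the plate's x. Three such pairs lie 120 degrees apart, each two parallel 6 mm rods, 14 mm apart axis to axis, running radially from 26 to 45 mm. The plate is three-fold symmetric: turning it a third makes no difference
- scale: dosing scale, fixed: black housing 170 x 150 mm, 22 mm high, grey display strip on its -x side. Over it a round aluminium bed 106 mm across carries three 14 mm steel balls 36 mm from the centre at 0, 120, 240 degrees from the scale's x (each goes between the rods of one pair) and three sprung catches with white rollers at 60, 180, 300 degrees. Origin: centre of underside on the worktop; z up
- ball_side (a point): point on the scale's x side, 36 mm from its axis, 46 mm above its underside, over or in the first ball; fixed to the housing. The bed with balls, catches and pin is height-adjustable and its setting is not reported: the ball tops stand anywhere from 43 to 63 mm above the scale's underside, so the height has to be felt
- bed_axis (a point): point on the scale's upright axis 46 mm above its underside. Laid on, the plate first rests on the rollers about 8 mm above home; kept level, a push of 5 to 10 N takes its rim past them (tilted, one may stay behind) and their springs draw it down the last 4 mm. Home: plate's origin 3 mm below the ball tops. A press of over 25 N on the plate overloads the load cell
- scale_bed (a joint): how far the bed is pushed down on its load cell, metres, 0.001 per 15 N: 0 bare, about 0.0002 under the plate's weight, overloaded above 0.00195 (the plate and a press of about 25 N)
- seat_pin (a joint): sprung brass pin amid the scale's bed that the plate's underside pushes down, metres: 0 with no plate, about 0.0043 with the plate fully home on the balls, over 0.006 if it lies turned wrongly with the balls between the rod pairs, under 0.002 if it is not yet home
- espresso_cup: white espresso cup with a handle, 62 x 88 x 55 mm, bystander; origin at the centre of its underside
- honey_jar: honey jar with white lid, 58 mm across, 85 mm high, bystander; origin at the centre of its underside
- jigger: brass double-cone jigger, 43 mm across, 86 mm high, bystander; origin at the centre of its underside
- creamer: orange jug with handle, 67 x 103 x 85 mm, bystander; origin at the centre of its underside
- spice_jar: glass spice jar with dark lid, 41 mm across, 105 mm high, bystander; origin at the centre of its underside
Not all that is in view belongs to the job. Leave any turquoise look-alike of the plate alone.

How it is judged:
On the way, in this order (a step that is already met when the one before it is completed fails the run):
1. the plate is lifted clear of the worktop (height (world z) of plate above 0.03 m), for 0.1 s.
2. the plate is laid on the catches and pressed there by the robot, not yet home (not dropped or thrown on) (contact force between the fingers and plate above 0.5 N and contact force between plate and scale above 2 N and horizontal distance between plate and scale below 0.012 m and value of joint seat_pin below 0.002 m), for 0.05 s.
3. the plate is home on the three balls (value of joint seat_pin between 0.003 and 0.0052 m and horizontal distance between plate and scale below 0.0025 m), for 0.2 s.
At the end, for the whole second after the job is handed in: the plate sits fully home on the three balls: centred on the scale within 2.5 mm, level within 0.025 rad, the seat pin pushed down by 3 to 5.2 mm (about 4.3 mm is home), and the plate is let go and at rest (all of step 3 and angle between plate's own z axis and vertical below 0.025 rad and linear speed of plate below 0.01 m/s); the robot touches nothing.
It fails at once if the load cell is overloaded: pushed down by more than 1.95 mm (a press of about 25 N on the plate) (value of joint scale_bed above 0.00195 m).
It fails at once if the plate is dropped or slammed onto the scale (more than 90 N of contact) (contact force between plate and scale above 90 N).
It fails at once if the robot itself bears on the scale with more than 15 N (contact force between the arm and scale above 15 N).
It fails at once if a bystander is pushed more than 30 mm (distance of any of espresso_cup, honey_jar, jigger, creamer, spice_jar from where it was at the start of the episode above 0.03 m).
It also fails if it takes over 45 s, if anything falls off the work surface, if the arm or the gripper's body presses on something with over 40 N, if the wrist force passes 120 N, or if a joint passes its speed limit or range.

## Robot

A 6-joint arm with a two-finger parallel gripper is mounted at the origin on a cart in front of the work surface, level with it; the furniture and walls round the work are solid. World frame = base frame: x ahead of the robot, y to its left, z up, the work surface at z = 0. Lengths are in m, angles in rad, forces in N, time in s.
With the tool pointing down it reaches from about 0.3 to 0.875 m from the base axis. Payload 6.4 kg.
Tool frame: the origin (TCP) lies at the very end of the fingers, on their centre line; the grasp point (between the pads) lies 19 mm behind it; z points along the fingers, y is the line along which they close (so a half turn about z gives the same grasp; the last joint's range is limited). The gripper opens to 85 mm and grips with 20 to 120 N. Pads are 22 mm wide; open, the fingers measure 114 mm over their backs; the gripper's body (76 mm by 85 mm) begins 54 mm behind the grasp point. The pads swing forward as they close: fully open they stand 13 mm farther back than shut.
Start: joints at [-1.331, 0.181, 1.607, -0, 1.354, -0.206], TCP at [0.248, -0.519, 0.231] pointing down, gripper open.
Joint ranges: [-2.99, 2.99], [-0.89, 2.07], [0.3, 2.58], [-1.14, 4.28], [0, 2.63], [-3.12, 3.12]. Speed limits (rad/s): [2.57, 2.57, 3.01, 3.14, 3.14, 3.14].

## Interface

Orientations are given as a unit quaternion [w, x, y, z].
In Python, from bench import ctrl gives the robot as it stands.
- The arm moves only by the tool jog_arm, never from a script. Its argument "series" is a list that holds one entry, the list of rows, each a list of 7 numbers: the shift along the tool's x, y, z in mm, then the turn, a rotation vector about the tool's x, y, z in rad, then the finger opening in mm, from 0 to 85.4. In form: [[[tx, ty, tz, rx, ry, rz, gripper], ...]]. A call has exactly 10 rows; each row shifts and turns the commanded pose from where the row before left it, along the tool's axes as they then stand; what a row does not reach is not made up. A row lasts 1/10 s, in which the tool goes at most 50 mm and 8.59 degrees, less where a joint would pass 70% of its speed; a pose out of reach is approached as far as the arm can. A call with a gripper value outside its range is refused whole. The fingers move at their own pace and stop on an object; the grip force is fixed at half the most. Time passes only in rows, so rows that do not move let the fingers close, or fill a call up. It gives the time, the measured TCP pose, the force, the opening and the grip force at its end, in the units of the state.
- ctrl.get_obs(): the state, without advancing time (a new reading comes with each control period).
- ctrl.camera(name): name is "scene" or "top" or "wrist"; returns a dict with "frame" (480x640x3 uint8, blue, green, red), "z_map" (480x640 float32, m along the optical axis (not along the pixel's ray), 0 where there is no reading), "fx", "fy", "cx", "cy" (pixels), "k1" (the pictures are not rectified: a ray, as slopes to the right and down, at radius r is drawn at 1 + k1 r^2 times it, then the intrinsics apply), "xyz" and "rotation" of the camera in the world. Camera axes: x right, y down, z forward; pixel columns grow to the right and rows downward; lengths in m; the calibration is good to about 2 mm. A picture is of the moment at which its call begins.
- ctrl.hand_in(): hands the job in; it is judged then, once.
The state is a dict: "time_s": time; "q": joint angles; "dq": joint speeds; "joint_efforts": joint torques, N m; "eef_pos": TCP position; "eef_rot": TCP orientation; "wrist_force": force on the tool from outside, world axes, zero at the start; "torque": the same for the moment, N m; "opening": opening from 0.0 (shut) to 1.0 (fully open); "grasp_force": force on a finger pad.
Only numpy, scipy, OpenCV 4.12 (cv2) and the standard library are available. Lean on these libraries where they do the work, as an engineer would, in place of code of your own. Each camera call takes 0.05 s, during which the arm holds its last target. There are 200 camera calls.

## Working session

There is one attempt and no reset: what is moved stays moved. The work goes in short steps, Python scripts to look and compute and a tool call to move; the robot and the scene stay as the last step left them, time stands still between calls to the robot, and variables do not carry over. Pictures are saved under pics/ and viewed, at most 10 in all, crops included, and the job is handed in when it is done.

Besides the shell and the picture viewer there is one more tool, called as name(argument=value, ...), one argument or row to a line, values as JSON. jog_arm: Moves the arm, as the interface text tells. Its arguments: {"type":"object","properties":{"series":{"type":"array"}},"required":["series"]}

```bash
mkdir -p pics; cat > h.py <<'E'
import numpy as np, cv2
from bench import ctrl
def shot(name):
    c=ctrl.camera(name); np.savez(f'pics/{name}.npz',**{k:np.array(v) for k,v in c.items()}); return c
def R_of(c):
    r=np.array(c['rotation'],float)
    if r.size==9: return r.reshape(3,3)
    from scipy.spatial.transform import Rotation as Ro
    return Ro.from_quat([r[1],r[2],r[3],r[0]]).as_matrix()
def cloud(c):
    fx,fy,cx,cy,k1=[float(c[k]) for k in('fx','fy','cx','cy','k1')]
    v,u=np.mgrid[0:480,0:640]; xd=(u-cx)/fx; yd=(v-cy)/fy
    x,y=xd.copy(),yd.copy()
    for _ in range(10):
        s=1+k1*(x*x+y*y); x=xd/s; y=yd/s
    z=np.array(c['z_map'],float); P=np.stack([x*z,y*z,z],-1)
    W=P@R_of(c).T+np.array(c['xyz']); W[z==0]=np.nan
    return W
E
python3 - <<'E'
from h import *
for n in('top','scene'):
    c=shot(n); cv2.imwrite(f'pics/{n}0.png',c['frame']); print(n,c['xyz'],c['rotation'],c['fx'],c['k1'])
o=ctrl.get_obs(); print(o)
E
```

```text
top [ 0.53590663 -0.00857782  1.12463379] [-0.03130318  0.71460691 -0.69866321  0.01505932] 435.2517878606097 0.028233961555727195
scene [-0.77348323 -0.36054625  0.8833845 ] [-0.39818646  0.6855096  -0.52592733  0.30809832] 618.0107464822629 -0.1980529600821726
{'time_s': 0.1, 'q': array([-1.33127672e+00,  1.81502990e-01,  1.60790969e+00, -3.16141301e-05,
        1.35377314e+00, -2.06342529e-01]), 'dq': array([ 8.93443288e-05, -1.36781089e-03, -2.55876877e-03, -1.49622532e-03,
        7.40662872e-04,  9.93070672e-04]), 'joint_efforts': array([-3.50043474e-04, -4.45879412e+01, -3.52238953e+01, -3.64181715e-04,
        4.13439557e-03, -4.43972692e-05]), 'eef_pos': array([ 0.24782564, -0.51830491,  0.23045304]), 'eef_rot': array([-7.96220490e-04,  9.75252548e-01,  2.21092362e-01, -2.86450268e-05]), 'wrist_force': array([-0.27599227, -0.41431913,  0.79345914]), 'torque': array([-0.00412829, -0.00234027, -0.02362693]), 'grasp_force': 0.0, 'opening': 1.0005413543426627}
```

View pics/top0.png

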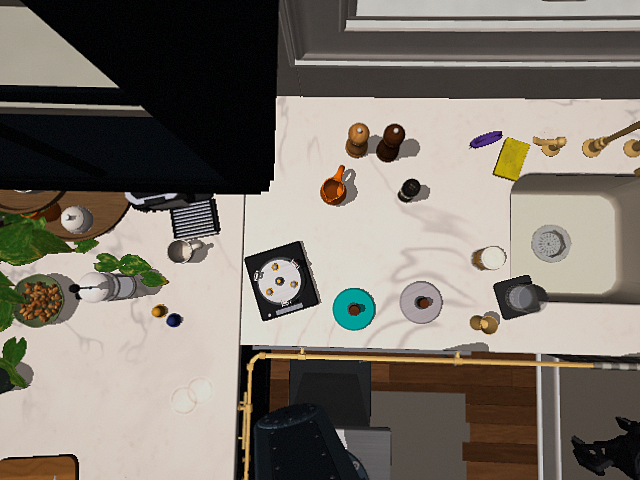

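View pics/scene0.png

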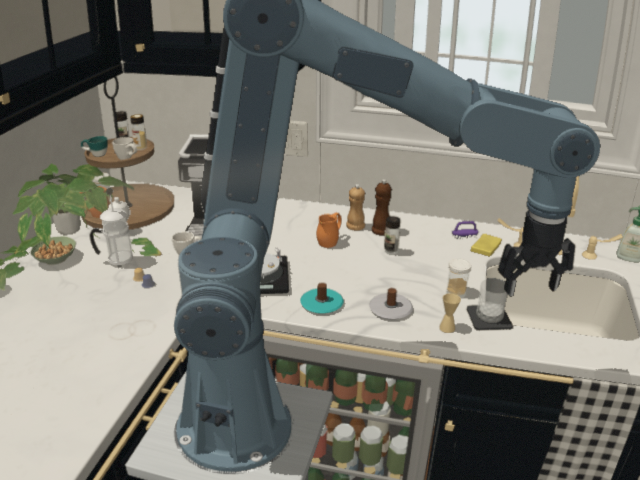

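The top view shows the steel plate with its dark knob at (421,302), the turquoise decoy at (354,309) and the scale at (281,281). The jigger is near (484,324). Next I'll zoom in and measure.

```bash
python3 - <<'E'
from h import *
c=np.load('pics/top.npz'); W=cloud(c); f=c['frame']
a=cv2.resize(f[230:330,235:325],None,fx=4.4,fy=5.9*4.4/5.9,interpolation=cv2.INTER_CUBIC)
b=cv2.resize(f[270:335,390:470],None,fx=5,fy=5,interpolation=cv2.INTER_CUBIC)
H=max(a.shape[0],b.shape[0]); im=np.zeros((H,a.shape[1]+b.shape[1],3),np.uint8)
im[:a.shape[0],:a.shape[1]]=a; im[:b.shape[0],a.shape[1]:]=b
cv2.imwrite('pics/zoom1.png',im); print(im.shape)
for n,(u,v) in dict(plate=(408,310),knob=(425,302),scale=(281,281),hous=(255,262),strip=(288,312),table=(360,250),jig=(484,324),cup=(520,298),teal=(340,312)).items(): print(n,W[v,u].round(4))
# knob top
m=(W[...,2]>.048)&(W[...,2]<.062); sub=np.zeros_like(m); sub[285:320,405:440]=1; m&=sub
print('knob',m.sum(),W[m].mean(0),W[m].max(0),W[m].min(0))
m=(W[...,2]>.008)&(W[...,2]<.018)&sub.astype(bool); 
sub[:]=0; sub[270:335,390:452]=1; m=(W[...,2]>.007)&(W[...,2]<.02)&sub
p=W[m][:,:2].astype(np.float32); print('disc',cv2.minEnclosingCircle(p), p.mean(0), W[m][:,2].mean())
sub[:]=0; sub[230:330,235:325]=1; m=(W[...,2]>.013)&(W[...,2]<.03)&sub
p=W[m][:,:2].astype(np.float32); print('housing',cv2.minAreaRect(p),W[m][:,2].mean(), m.sum())
m=(W[...,2]>.032)&sub; p=W[m]; print('above',m.sum(),p.mean(0),np.percentile(p[:,2],[5,25,50,75,90,95,99]))
E
```

```text
(440, 796, 3)
plate [ 0.4524 -0.1963  0.0133]
knob [ 0.4759 -0.2298  0.0561]
scale [0.5182 0.1218 0.0542]
hous [0.5642 0.1927 0.0254]
strip [0.4402 0.106  0.0193]
table [ 6.02e-01 -7.37e-02 -2.00e-04]
jig [ 0.4266 -0.3728  0.0495]
cup [ 0.4901 -0.471   0.0201]
teal [ 0.4428 -0.0252  0.0114]
knob 79 [ 0.47287513 -0.22676258  0.0537221 ] [ 0.48313381 -0.21570936  0.06023077] [ 0.46104244 -0.23816569  0.04896375]
disc ((0.47275856137275696, -0.22724132239818573), 0.05386147275567055) [ 0.47275716 -0.22630018] 0.012249774995403528
housing ((0.5187948346138, 0.12712879478931427), (0.16988159716129303, 0.14980413019657135), 18.55956268310547) 0.02154920482460797 2357
above 1554 [0.51857754 0.12675097 0.05025148] [0.04496601 0.04731034 0.04897469 0.05077298 0.05499246 0.0665191
 0.0719467 ]
```

View pics/zoom1.png

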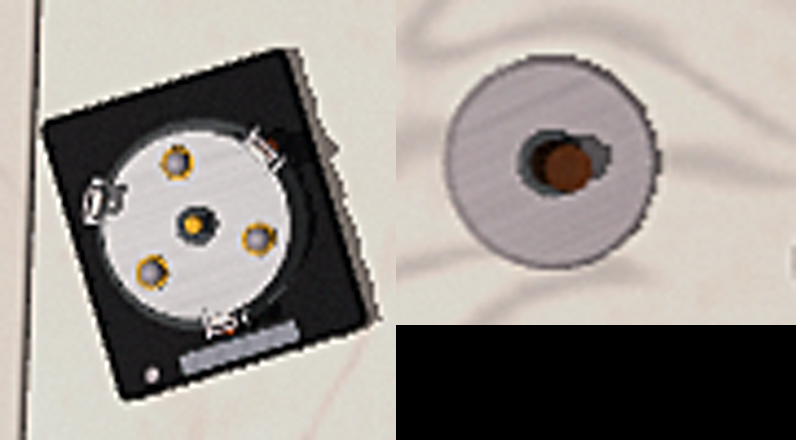

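jog_arm(
  series=[
    [[33, -16.5, 0, 0, 0, 0, 85], [33, -16.5, 0, 0, 0, 0, 85], [33, -16.5, 0, 0, 0, 0, 85], [33, -16.5, 0, 0, 0, 0, 85], [33, -16.5, 0, 0, 0, 0, 85], [33, -16.5, 0, 0, 0, 0, 85], [33, -16.5, 0, 0, 0, 0, 70], [33, -16.5, 0, 0, 0, 0, 60], [33, -17, 5, 0, 0, 0, 60], [32, -17, 10, 0, 0, 0, 60]],
  ],
)

```text
time_s: 1.1
eef_pos: [0.4743, -0.2261, 0.2167]
eef_rot: [0.001, 0.975, 0.221, 0.0]
wrist_force: [-0.8, -0.4, -0.1]
opening: 0.705
grasp_force: 0.0
```

```bash
cat >> h.py <<'E'
from scipy.spatial.transform import Rotation as Ro
def tool():
    o=ctrl.get_obs(); q=o['eef_rot']; return o,np.array(o['eef_pos']),Ro.from_quat([q[1],q[2],q[3],q[0]])
def delta(target):
    o,p,R=tool(); return (R.inv().apply(np.array(target)-p)*1000).round(1)
def stat():
    o,p,R=tool(); print('t',o['time_s'],'p',p.round(4),'F',np.round(o['wrist_force'],2),'T',np.round(o['torque'],2),'open',round(o['opening'],3),'g',round(o['grasp_force'],1),'q',o['q'].round(3)); print(R.as_matrix().round(4).tolist())
E
python3 - <<'E'
from h import *
stat(); print(delta([.4728,-.227,.026]))
c=shot('wrist'); cv2.imwrite('pics/w1.png',c['frame'])
W=cloud(c); m=(W[...,2]>.05)&(W[...,2]<.06)&(np.hypot(W[...,0]-.4728,W[...,1]+.227)<.04)
print(m.sum(), W[m].mean(0), W[m].min(0),W[m].max(0)) if m.any() else print('none')
m=(W[...,2]>.008)&(W[...,2]<.017)&(np.hypot(W[...,0]-.4728,W[...,1]+.227)<.08)
if m.any(): print(m.sum(), cv2.minEnclosingCircle(W[m][:,:2].astype(np.float32)))
E
```

```text
t 1.1 p [ 0.4743 -0.2261  0.2167] F [-0.85 -0.37 -0.12] T [ 0.05  0.02 -0.07] open 0.705 g 0.0 q [-0.671  0.083  1.747  0.     1.31   0.454]
[[0.9022, 0.4312, 0.0012], [0.4312, -0.9022, -0.0009], [0.0007, 0.0013, -1.0]]
[ -1.9  -0.  190.7]
587 [ 0.47303628 -0.22997981  0.05513381] [ 0.46085741 -0.24181128  0.05014477] [ 0.48412306 -0.21855373  0.05725323]
8646 ((0.47238680720329285, -0.2304966300725937), 0.0540715716779232)
```

View pics/w1.png

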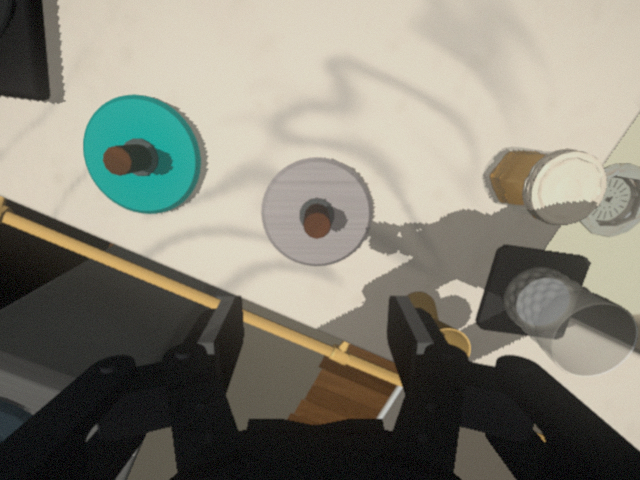

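The wrist view shows the plate at (317,212), with the knob top at (317,222) and nothing between the fingers. Both cameras agree on its position within 3 mm, so I'll descend.

jog_arm(
  series=[
    [[-2.5, 1.5, 25, 0, 0, 0, 60], [0, 0, 30, 0, 0, 0, 60], [0, 0, 30, 0, 0, 0, 60], [0, 0, 30, 0, 0, 0, 60], [0, 0, 25, 0, 0, 0, 60], [0, 0, 20, 0, 0, 0, 60], [0, 0, 15, 0, 0, 0, 60], [0, 0, 10, 0, 0, 0, 60], [0, 0, 4, 0, 0, 0, 60], [0, 0, 0, 0, 0, 0, 60]],
  ],
)

```text
time_s: 2.15
eef_pos: [0.4714, -0.2295, 0.027]
eef_rot: [-0.0, 0.975, 0.221, -0.0]
wrist_force: [0.2, -0.2, -0.2]
opening: 0.705
grasp_force: 0.0
```

jog_arm(
  series=[
    [[0, 0, 0, 0, 0, 0, 40], [0, 0, 0, 0, 0, 0, 30], [0, 0, 0, 0, 0, 0, 15], [0, 0, 0, 0, 0, 0, 10], [0, 0, 0, 0, 0, 0, 10], [0, 0, 0, 0, 0, 0, 10], [0, 0, 0, 0, 0, 0, 10], [0, 0, 0, 0, 0, 0, 10], [0, 0, 0, 0, 0, 0, 10], [0, 0, 0, 0, 0, 0, 10]],
  ],
)

```text
time_s: 3.15
eef_pos: [0.4722, -0.23, 0.0283]
eef_rot: [0.001, 0.975, 0.221, 0.0]
wrist_force: [-1.3, 1.4, 6.6]
opening: 0.262
grasp_force: 58.6
```

```bash
python3 - <<'E'
from h import *
stat()
E
```

```text
t 3.15 p [ 0.4722 -0.23    0.0283] F [-1.28  1.4   6.65] T [0.2  0.2  0.01] open 0.262 g 58.6 q [-0.68   0.353  1.862 -0.     0.925  0.445]
[[0.9022, 0.4313, 0.0011], [0.4313, -0.9022, -0.001], [0.0006, 0.0014, -1.0]]
```

jog_arm(
  series=[
    [[0, 0, -10, 0, 0, 0, 10], [0, 0, -30, 0, 0, 0, 10], [0, 0, -40, 0, 0, 0, 10], [0, 0, -40, 0, 0, 0, 10], [0, 0, -40, 0, 0, 0, 10], [0, 0, -40, 0, 0, 0, 10], [0, 0, -40, 0, 0, 0, 10], [0, 0, -30, 0, 0, 0, 10], [0, 0, 0, 0.08, -0.064, 0, 10], [0, 0, 0, 0.08, -0.064, 0, 10]],
  ],
)

```text
time_s: 4.15
eef_pos: [0.4717, -0.2297, 0.3004]
eef_rot: [-0.063, 0.97, 0.22, -0.08]
wrist_force: [0.2, 0.6, -2.3]
opening: 0.26
grasp_force: 59.0
```

jog_arm(
  series=[
    [[0, 0, 0, 0.09, -0.072, 0, 10], [0, 0, 0, 0.09, -0.072, 0, 10], [0, 0, 0, 0.09, -0.072, 0, 10], [0, 0, 0, 0.09, -0.072, 0, 10], [0, 0, 0, 0.09, -0.072, 0, 10], [0, 0, 0, 0.09, -0.072, 0, 10], [0, 0, 0, 0.09, -0.072, 0, 10], [0, 0, 0, 0.09, -0.072, 0, 10], [0, 0, 0, 0, 0, 0, 10], [0, 0, 0, 0, 0, 0, 10]],
  ],
)

```text
time_s: 5.15
eef_pos: [0.4717, -0.2296, 0.2963]
eef_rot: [-0.333, 0.825, 0.187, -0.417]
wrist_force: [-0.5, -0.1, -1.5]
opening: 0.257
grasp_force: 59.2
```

```bash
python3 - <<'E'
from h import *
stat()
c=shot('scene'); o,p,R=tool(); np.savez('pics/pose_s.npz',p=p,R=R.as_matrix())
# project plate centre
def proj(P):
    q=R_of(c).T@(np.array(P)-c['xyz']); x,y=q[:2]/q[2]; s=1+float(c['k1'])*(x*x+y*y)
    return c['fx']*x*s+c['cx'],c['fy']*y*s+c['cy']
u,v=proj(p+R.as_matrix()[:,2]*.0235); print(u,v)
u0=int(min(max(u-60,0),520)); v0=int(min(max(v-45,0),390)); print(u0,v0)
cv2.imwrite('pics/s2.png',cv2.resize(c['frame'][v0:v0+90,u0:u0+120],None,fx=6,fy=6,interpolation=cv2.INTER_CUBIC))
E
```

```text
t 5.15 p [ 0.4717 -0.2296  0.2963] F [-0.48 -0.07 -1.48] T [-0.35 -0.75  0.02] open 0.257 g 59.2 q [-0.598  0.804  0.962 -0.219  2.485  0.436]
[[0.582, 0.031, -0.8126], [0.5862, -0.7086, 0.3928], [-0.5636, -0.705, -0.4306]]
394.0050792954518 206.1109328564026
334 161
```

View pics/s2.png

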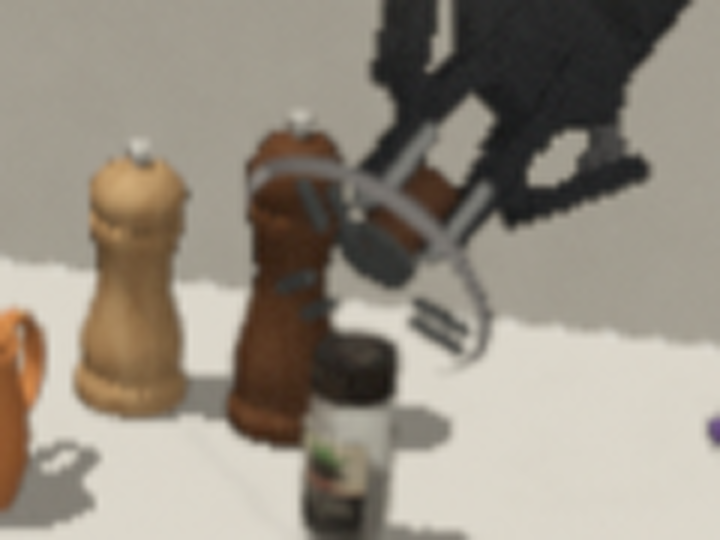

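The scene crop shows the underside with the rod pairs at about (440,325), (302,293) and (325,205). I'll turn these into a plate yaw in the tool frame.

```bash
python3 - <<'E'
from h import *
c=np.load('pics/scene.npz'); d=np.load('pics/pose_s.npz'); p,R=d['p'],d['R']; C=R_of(c)
def ray(px,py):
    u=334+(px+.5)/6-.5; v=161+(py+.5)/6-.5
    xd=(u-c['cx'])/c['fx'];yd=(v-c['cy'])/c['fy'];x,y=xd,yd
    for _ in range(20): s=1+c['k1']*(x*x+y*y);x,y=xd/s,yd/s
    return C@np.array([x,y,1.])
def hit(px,py,h=.0253):
    r=ray(px,py); t=(R.T@(p-c['xyz']))[2]+h; k=t/(R.T@r)[2]
    return R.T@(c['xyz']+k*r-p)
for a,b,n in[((412,318),(462,350),'r1'),((420,300),(467,332),'r2'),((280,290),(314,275),'l1'),((304,315),(333,300),'l2'),((302,182),(327,228),'u1')]:
    A,B=hit(*a)*1000,hit(*b)*1000; M=(A+B)/2
    print(n,A[:2].round(1),B[:2].round(1),'dir',np.degrees(np.arctan2(*(B-A)[1::-1])).round(1),'len',np.linalg.norm(B-A).round(1),'mid ang',np.degrees(np.arctan2(M[1],M[0])).round(1),np.hypot(*M[:2]).round(1))
for q in[(250,185),(488,335)]: print('rim',hit(*q,.0195)*1000)
# refine: synth-model fit: darkness of rods vs yaw overlay
f=c['frame']
def proj(P):
    q=(P-c['xyz'])@C; x,y=q[:,0]/q[:,2],q[:,1]/q[:,2]; s=1+c['k1']*(x*x+y*y)
    return np.stack([c['fx']*x*s+c['cx'],c['fy']*y*s+c['cy']],-1)
im=cv2.resize(f[161:251,334:454],None,fx=6,fy=6,interpolation=cv2.INTER_CUBIC)
g=cv2.cvtColor(f,cv2.COLOR_BGR2GRAY).astype(np.float32); 
import scipy.ndimage as nd
res=[]
for psi in np.arange(0,120,1.):
  for dx in np.arange(-6,7,1):
   for dy in np.arange(-6,7,1):
    sc=0
    for k in range(3):
      a=np.radians(psi+120*k); e=np.array([np.cos(a),np.sin(a)]);n=np.array([-e[1],e[0]])
      r=np.linspace(.027,.044,6)
      for s,w in((.007,1),(-.007,1),(0,-1),(.0125,-.5),(-.0125,-.5)):
        q=r[:,None]*e+s*n+np.array([dx,dy])/1000
        uv=proj(p+np.c_[q,np.full(6,.0253)]@R.T); sc-=w*nd.map_coordinates(g,uv[:,::-1].T,order=1).mean()
    res.append((sc,psi,dx,dy))
res.sort(reverse=True); print(res[:8])
psi,dx,dy=res[0][1:]
for k in range(3):
  a=np.radians(psi+120*k); e=np.array([np.cos(a),np.sin(a)]);n=np.array([-e[1],e[0]])
  for s in(.007,-.007):
    q=np.array([.026,.045])[:,None]*e+s*n+np.array([dx,dy])/1000
    uv=(proj(p+np.c_[q,np.full(2,.0253)]@R.T)-[334,161]+.5)*6-.5
    cv2.line(im,*[tuple(int(t) for t in w) for w in uv],(0,0,255),1)
cv2.imwrite('pics/ov.png',im)
E
```

```text
r1 [-6.8 23.5] [-17.1  42.8] dir 118.1 len 21.9 mid ang 109.9 35.2
r2 [-19.5  17.4] [-28.2  36.2] dir 114.8 len 20.7 mid ang 131.7 35.9
l1 [49.4 -6. ] [23.4 -7.1] dir -177.7 len 26.1 mid ang -10.2 37.0
l2 [49.3  7.5] [25.8  5.5] dir -175.2 len 23.5 mid ang 9.8 38.1
u1 [-15.8 -44.3] [ -6.6 -23.4] dir 66.0 len 22.8 mid ang -108.3 35.6
rim [ 22.00470848 -48.45063354  19.5       ]
rim [-28.02936814  43.43535674  19.5       ]
[(np.float32(117.30065), np.float64(113.0), np.int64(-6), np.int64(3)), (np.float32(115.93862), np.float64(114.0), np.int64(-6), np.int64(3)), (np.float32(115.88144), np.float64(113.0), np.int64(-6), np.int64(4)), (np.float32(113.82223), np.float64(113.0), np.int64(-6), np.int64(2)), (np.float32(113.57484), np.float64(114.0), np.int64(-5), np.int64(3)), (np.float32(113.27191), np.float64(114.0), np.int64(-6), np.int64(4)), (np.float32(112.0646), np.float64(112.0), np.int64(-6), np.int64(2)), (np.float32(111.47734), np.float64(112.0), np.int64(-6), np.int64(3))]
```

View pics/ov.png

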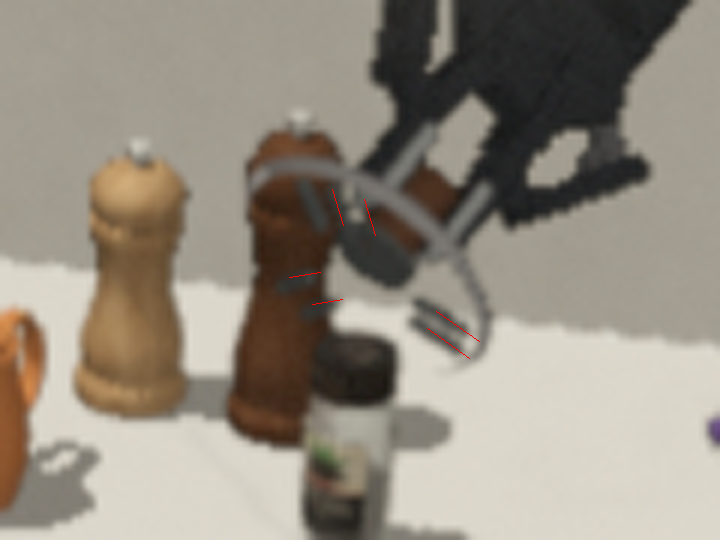

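The hand measurement of all three pairs gives plate yaw ≈ tool x (+0.5° ± 2) and a centred grip. The automatic fit was wrong: its overlay misses the rods. I'll level the plate and go towards the scale.

jog_arm(
  series=[
    [[0, 0, 0, -0.09, 0.072, 0, 10], [0, 0, 0, -0.09, 0.072, 0, 10], [0, 0, 0, -0.09, 0.072, 0, 10], [0, 0, 0, -0.09, 0.072, 0, 10], [0, 0, 0, -0.09, 0.072, 0, 10], [0, 0, 0, -0.09, 0.072, 0, 10], [0, 0, 0, -0.09, 0.072, 0, 10], [0, 0, 0, -0.09, 0.072, 0, 10], [0, 0, 0, -0.08, 0.064, 0, 10], [0, 0, 0, -0.08, 0.064, 0, 10]],
  ],
)

```text
time_s: 6.2
eef_pos: [0.4717, -0.2295, 0.3009]
eef_rot: [0.004, 0.975, 0.221, 0.004]
wrist_force: [-0.8, -0.7, -1.7]
opening: 0.262
grasp_force: 59.1
```

```bash
python3 - <<'E'
from h import *
stat(); print(delta([.5188,.125,.28]))
E
```

```text
t 6.2 p [ 0.4717 -0.2295  0.3009] F [-0.78 -0.74 -1.69] T [-0.05 -0.    0.  ] open 0.262 g 59.1 q [-6.800e-01  6.000e-03  1.655e+00  1.000e-03  1.469e+00  4.450e-01]
[[0.9024, 0.4307, 0.0097], [0.4308, -0.9024, -0.0062], [0.006, 0.0098, -0.9999]]
[ 195.1 -299.9   19.2]
```

jog_arm(
  series=[
    [[15, -23, 0, 0, 0, 0, 10], [22.5, -34.5, 3, 0, 0, 0, 10], [22.5, -34.5, 3, 0, 0, 0, 10], [22.5, -34.5, 3, 0, 0, 0, 10], [22.5, -34.5, 3, 0, 0, 0, 10], [22.5, -34.5, 3, 0, 0, 0, 10], [22.5, -34.5, 3, 0, 0, 0, 10], [22.5, -35, 1, 0, 0, 0, 10], [22.6, -34.9, 0, 0, 0, 0, 10], [0, 0, 0, 0, 0, 0.114, 10]],
  ],
)

```text
time_s: 7.2
eef_pos: [0.518, 0.1299, 0.2813]
eef_rot: [-0.001, 0.986, 0.167, 0.003]
wrist_force: [0.0, -0.2, -1.5]
opening: 0.261
grasp_force: 59.4
```

jog_arm(
  series=[
    [[0, 0, 0, 0, 0, 0, 10], [0, 0, 0, 0, 0, 0, 10], [0, 0, 0, 0, 0, 0, 10], [0, 0, 0, 0, 0, 0, 10], [0, 0, 0, 0, 0, 0, 10], [0, 0, 0, 0, 0, 0, 10], [0, 0, 0, 0, 0, 0, 10], [0, 0, 0, 0, 0, 0, 10], [0, 0, 0, 0, 0, 0, 10], [0, 0, 0, 0, 0, 0, 10]],
  ],
)

```text
time_s: 8.2
eef_pos: [0.5183, 0.1252, 0.2782]
eef_rot: [-0.0, 0.986, 0.165, -0.0]
wrist_force: [-0.1, 0.4, -2.2]
opening: 0.258
grasp_force: 59.4
```

```bash
python3 - <<'E'
from h import *
stat(); o,p,R=tool(); M=R.as_matrix(); print('yaw',np.degrees(np.arctan2(M[1,0],M[0,0])),'axis',M[:,2]); print(delta([.5188,.125,.28]))
c=shot('wrist'); cv2.imwrite('pics/w2.png',c['frame'])
W=cloud(c); near=(np.hypot(W[...,0]-.5188,W[...,1]-.125)<.13)
m=(W[...,2]>.013)&(W[...,2]<.03)&near; pt=W[m][:,:2].astype(np.float32)
print(m.sum()); 
if m.sum()>50: print(cv2.minAreaRect(pt))
E
```

```text
t 8.2 p [0.5183 0.1252 0.2782] F [-0.05  0.44 -2.17] T [-0.   -0.04  0.02] open 0.258 g 59.4 q [0.014 0.05  1.656 0.    1.436 1.253]
[[0.9454, 0.3259, -0.0001], [0.3259, -0.9454, 0.0], [-0.0001, -0.0001, -1.0]]
yaw 19.019097406504688 axis [-1.16806704e-04  2.18927916e-05 -9.99999993e-01]
[ 0.4  0.3 -1.8]
6850
((0.5592015981674194, 0.13859599828720093), (0.08612141758203506, 0.15091736614704132), 19.35409927368164)
```

View pics/w2.png

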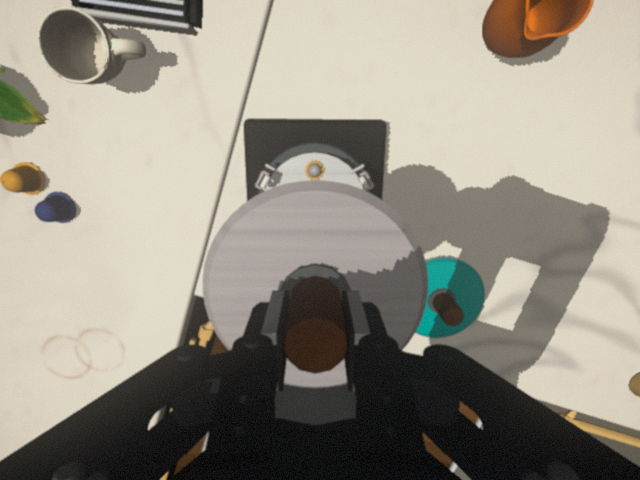

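The wrist view shows the +x half of the scale behind the held plate, with ball 1 at (315,171) and catches at (266,180) and (363,178). The scale axis comes out at ≈ (0.5194, 0.125) and yaw ≈ 19°, so the tool is aligned.

```bash
python3 - <<'E'
from h import *
for n in('wrist','top'):
    W=cloud(np.load(f'pics/{n}.npz')); oy=0.0 if n=='wrist' else .0025
    for nm,ang,rr,rad in[('ball',19,.036,.009),('b2',139,.036,.009),('b3',259,.036,.009),('catch',79,.055,.016),('catch',-41,.055,.016),('bed',0,.042,.006),('pin',0,0,.004)]:
        a=np.radians(ang); x,y=.5194+rr*np.cos(a),.125+oy+rr*np.sin(a)
        m=(np.hypot(W[...,0]-x,W[...,1]-y)<rad)&(W[...,2]<.1); z=W[m][:,2]
        if m.sum()>3: print(n,nm,m.sum(),np.percentile(z,[5,50,80,95,100]).round(4), W[m][z>np.percentile(z,80)].mean(0).round(4))
c=shot('wrist'); W=cloud(c)
# plate held: disc top height relative TCP
o,p,R=tool(); m=(np.hypot(W[...,0]-p[0],W[...,1]-p[1])<.06)&(W[...,2]>.2)&(W[...,2]<p[2]+.03)
Q=(R.inv().apply(W[m]-p)); print('held disc',np.percentile(Q[:,2],[10,50,90]).round(4)); d=Q[(Q[:,2]<.02)&(Q[:,2]>.006)]; print(len(d),d.max(0),d.min(0))
A=np.c_[d[:,:2],np.ones(len(d))]; print('plane',np.linalg.lstsq(A,d[:,2],rcond=None)[0])
E
```

```text
wrist ball 267 [0.0502 0.0547 0.0578 0.0592 0.0608] [0.553  0.1365 0.0588]
wrist catch 683 [0.0218 0.0491 0.0703 0.072  0.0733] [0.53   0.1799 0.0715]
wrist catch 677 [0.0219 0.0491 0.0703 0.0721 0.074 ] [0.5611 0.0881 0.0716]
wrist bed 120 [0.0481 0.0493 0.05   0.0507 0.0517] [0.5607 0.1252 0.0505]
top ball 42 [0.0476 0.0532 0.0572 0.0592 0.0622] [0.5521 0.1392 0.0588]
top b2 43 [0.0472 0.0538 0.0578 0.0601 0.0604] [0.492  0.1498 0.0593]
top b3 42 [0.0481 0.0544 0.0573 0.0594 0.0615] [0.5111 0.0919 0.0588]
top catch 108 [0.0217 0.049  0.0685 0.0718 0.0752] [0.5296 0.1819 0.0711]
top catch 133 [0.0195 0.0471 0.0561 0.0719 0.0743] [0.5613 0.0899 0.0695]
top bed 18 [0.0445 0.0486 0.0507 0.0529 0.0542] [0.5617 0.1289 0.0523]
top pin 8 [0.0637 0.0653 0.0662 0.0679 0.0685] [0.5194 0.13   0.0676]
held disc [-0.0259  0.0148  0.0161]
25284 [0.05362983 0.05494246 0.01999897] [-0.054689   -0.05327017  0.00602473]
plane [0.0085933  0.00073726 0.01497471]
```

jog_arm(
  series=[
    [[1.4, 0, 15, 0, 0, 0, 10], [0, 0, 25, 0, 0, 0, 10], [0, 0, 30, 0, 0, 0, 10], [0, 0, 30, 0, 0, 0, 10], [0, 0, 25, 0, 0, 0, 10], [0, 0, 20, 0, 0, 0, 10], [0, 0, 15, 0, 0, 0, 10], [0, 0, 10, 0, 0, 0, 10], [0, 0, 3, 0, 0, 0, 10], [0, 0, 0, 0, 0, 0, 10]],
  ],
)

```text
time_s: 9.3
eef_pos: [0.5195, 0.1256, 0.1049]
eef_rot: [-0.0, 0.986, 0.165, -0.0]
wrist_force: [0.2, -0.7, -1.9]
opening: 0.263
grasp_force: 59.4
```

jog_arm(
  series=[
    [[0, 0, 0, 0, 0, 0, 10], [0, 0, 0, 0, 0, 0, 10], [0, 0, 0, 0, 0, 0, 10], [0, 0, 0, 0, 0, 0, 10], [0, 0, 0, 0, 0, 0, 10], [0, 0, 1, 0, 0, 0, 10], [0, 0, 1, 0, 0, 0, 10], [0, 0, 1, 0, 0, 0, 10], [0, 0, 1, 0, 0, 0, 10], [0, 0, 1, 0, 0, 0, 10]],
  ],
)

```text
time_s: 10.3
eef_pos: [0.5196, 0.1256, 0.1001]
eef_rot: [-0.0, 0.986, 0.165, -0.0]
wrist_force: [-0.3, 0.6, -1.9]
opening: 0.262
grasp_force: 59.4
```

```bash
python3 - <<'E'
from h import *
stat(); print(delta([.5196,.1258,.0925]))
E
```

```text
t 10.3 p [0.5196 0.1256 0.1001] F [-0.26  0.61 -1.9 ] T [0.02 0.   0.  ] open 0.262 g 59.4 q [0.015 0.251 1.813 0.    1.078 1.254]
[[0.9455, 0.3257, -0.0002], [0.3257, -0.9455, 0.0], [-0.0002, -0.0001, -1.0]]
[ 0.1 -0.2  7.6]
```

jog_arm(
  series=[
    [[0, 0, 1, 0, 0, 0, 10], [0, 0, 1, 0, 0, 0, 10], [0, 0, 1, 0, 0, 0, 10], [0, 0, 0.5, 0, 0, 0, 10], [0, 0, 0.5, 0, 0, 0, 10], [0, 0, 0.5, 0, 0, 0, 10], [0, 0, 0.5, 0, 0, 0, 10], [0, 0, 0.5, 0, 0, 0, 10], [0, 0, 0.5, 0, 0, 0, 10], [0, 0, 0, 0, 0, 0, 10]],
  ],
)

```text
time_s: 11.3
eef_pos: [0.5196, 0.1256, 0.0942]
eef_rot: [-0.0, 0.986, 0.165, -0.0]
wrist_force: [0.3, -0.1, -2.0]
opening: 0.257
grasp_force: 59.4
```

jog_arm(
  series=[
    [[0, 0, 0.4, 0, 0, 0, 10], [0, 0, 0.3, 0, 0, 0, 10], [0, 0, 0.3, 0, 0, 0, 10], [0, 0, 0.3, 0, 0, 0, 10], [0, 0, 0.3, 0, 0, 0, 10], [0, 0, 0.2, 0, 0, 0, 10], [0, 0, 0.2, 0, 0, 0, 10], [0, 0, 0, 0, 0, 0, 10], [0, 0, 0, 0, 0, 0, 10], [0, 0, 0, 0, 0, 0, 10]],
  ],
)

```text
time_s: 12.3
eef_pos: [0.5197, 0.1256, 0.0924]
eef_rot: [-0.0, 0.986, 0.165, 0.0]
wrist_force: [-1.1, 1.4, 1.5]
opening: 0.259
grasp_force: 59.8
```

Contact as predicted (about 3.5 N at TCP 0.0924). I'll press on in small steps.

jog_arm(
  series=[
    [[0, 0, 0.3, 0, 0, 0, 10], [0, 0, 0.3, 0, 0, 0, 10], [0, 0, 0.2, 0, 0, 0, 10], [0, 0, 0.2, 0, 0, 0, 10], [0, 0, 0.2, 0, 0, 0, 10], [0, 0, 0.2, 0, 0, 0, 10], [0, 0, 0, 0, 0, 0, 10], [0, 0, 0, 0, 0, 0, 10], [0, 0, 0, 0, 0, 0, 10], [0, 0, 0, 0, 0, 0, 10]],
  ],
)

```text
time_s: 13.3
eef_pos: [0.5197, 0.1255, 0.0909]
eef_rot: [0.0, 0.986, 0.165, 0.0]
wrist_force: [-3.3, 0.3, 1.9]
opening: 0.263
grasp_force: 60.0
```

jog_arm(
  series=[
    [[0, 0, 0.3, 0, 0, 0, 10], [0, 0, 0.3, 0, 0, 0, 10], [0, 0, 0.2, 0, 0, 0, 10], [0, 0, 0.2, 0, 0, 0, 10], [0, 0, 0.2, 0, 0, 0, 10], [0, 0, 0.2, 0, 0, 0, 10], [0, 0, 0, 0, 0, 0, 10], [0, 0, 0, 0, 0, 0, 10], [0, 0, 0, 0, 0, 0, 10], [0, 0, 0, 0, 0, 0, 10]],
  ],
)

```text
time_s: 14.3
eef_pos: [0.5202, 0.1254, 0.0899]
eef_rot: [0.0, 0.986, 0.165, 0.001]
wrist_force: [-1.5, -0.6, 4.8]
opening: 0.257
grasp_force: 60.3
```

```bash
python3 - <<'E'
from h import *
stat()
E
```

```text
t 14.3 p [0.5202 0.1254 0.0899] F [-1.45 -0.6   4.8 ] T [-0.12  0.27 -0.06] open 0.257 g 60.3 q [ 0.015  0.267  1.818 -0.     1.056  1.254]
[[0.9455, 0.3257, 0.0011], [0.3257, -0.9455, -0.0002], [0.001, 0.0005, -1.0]]
```

jog_arm(
  series=[
    [[0, 0, 0.3, 0, 0, 0, 10], [0, 0, 0.2, 0, 0, 0, 10], [0, 0, 0.2, 0, 0, 0, 10], [0, 0, 0.2, 0, 0, 0, 10], [0, 0, 0.2, 0, 0, 0, 10], [0, 0, 0.1, 0, 0, 0, 10], [0, 0, 0, 0, 0, 0, 10], [0, 0, 0, 0, 0, 0, 10], [0, 0, 0, 0, 0, 0, 10], [0, 0, 0, 0, 0, 0, 10]],
  ],
)

```text
time_s: 15.3
eef_pos: [0.5193, 0.1256, 0.0879]
eef_rot: [-0.0, 0.986, 0.165, -0.0]
wrist_force: [-0.1, 0.4, -2.9]
opening: 0.26
grasp_force: 59.4
```

```bash
python3 - <<'E'
from h import *
stat()
E
```

```text
t 15.3 p [0.5193 0.1256 0.0879] F [-0.05  0.44 -2.87] T [0.05 0.04 0.03] open 0.26 g 59.4 q [0.015 0.269 1.819 0.    1.054 1.254]
[[0.9455, 0.3257, -0.0008], [0.3257, -0.9455, 0.0], [-0.0008, -0.0003, -1.0]]
```

It is past the catches and the force has turned to a slight pull. I'll follow it down gently.

jog_arm(
  series=[
    [[0, 0, 0.4, 0, 0, 0, 10], [0, 0, 0.4, 0, 0, 0, 10], [0, 0, 0.4, 0, 0, 0, 10], [0, 0, 0.4, 0, 0, 0, 10], [0, 0, 0.3, 0, 0, 0, 10], [0, 0, 0.3, 0, 0, 0, 10], [0, 0, 0.2, 0, 0, 0, 10], [0, 0, 0, 0, 0, 0, 10], [0, 0, 0, 0, 0, 0, 10], [0, 0, 0, 0, 0, 0, 10]],
  ],
)

```text
time_s: 16.3
eef_pos: [0.5194, 0.1256, 0.0856]
eef_rot: [-0.0, 0.986, 0.165, -0.0]
wrist_force: [-0.8, -0.4, -6.5]
opening: 0.262
grasp_force: 59.0
```

```bash
python3 - <<'E'
from h import *
stat()
E
```

```text
t 16.3 p [0.5194 0.1256 0.0856] F [-0.77 -0.35 -6.49] T [0.07 0.15 0.03] open 0.262 g 59.0 q [0.015 0.273 1.82  0.    1.049 1.254]
[[0.9455, 0.3257, -0.0006], [0.3257, -0.9455, 0.0], [-0.0005, -0.0002, -1.0]]
```

jog_arm(
  series=[
    [[0, 0, 0.2, 0, 0, 0, 10], [0, 0, 0.2, 0, 0, 0, 10], [0, 0, 0.2, 0, 0, 0, 10], [0, 0, 0.2, 0, 0, 0, 10], [0, 0, 0, 0, 0, 0, 10], [0, 0, 0, 0, 0, 0, 10], [0, 0, 0, 0, 0, 0, 10], [0, 0, 0, 0, 0, 0, 10], [0, 0, 0, 0, 0, 0, 10], [0, 0, 0, 0, 0, 0, 10]],
  ],
)

```text
time_s: 17.3
eef_pos: [0.5197, 0.1256, 0.0852]
eef_rot: [0.0, 0.986, 0.165, 0.0]
wrist_force: [-1.4, -0.3, -3.3]
opening: 0.26
grasp_force: 59.3
```

```bash
python3 - <<'E'
from h import *
stat()
E
```

```text
t 17.3 p [0.5197 0.1256 0.0852] F [-1.37 -0.29 -3.25] T [ 0.2   0.37 -0.02] open 0.26 g 59.3 q [ 0.015  0.274  1.82  -0.     1.047  1.254]
[[0.9454, 0.3258, 0.0001], [0.3258, -0.9454, -0.0], [0.0001, 0.0001, -1.0]]
```

jog_arm(
  series=[
    [[0, 0, 0.3, 0, 0, 0, 10], [0, 0, 0.2, 0, 0, 0, 10], [0, 0, 0, 0, 0, 0, 10], [0, 0, 0, 0, 0, 0, 10], [0, 0, 0, 0, 0, 0, 30], [0, 0, 0, 0, 0, 0, 40], [0, 0, 0, 0, 0, 0, 60], [0, 0, 0, 0, 0, 0, 60], [0, 0, 0, 0, 0, 0, 60], [0, 0, 0, 0, 0, 0, 60]],
  ],
)

```text
time_s: 18.3
eef_pos: [0.5198, 0.1255, 0.0847]
eef_rot: [0.0, 0.986, 0.165, 0.0]
wrist_force: [0.1, 0.4, 1.4]
opening: 0.701
grasp_force: 0.0
```

jog_arm(
  series=[
    [[0, 0, -10, 0, 0, 0, 60], [0, 0, -20, 0, 0, 0, 60], [0, 0, -30, 0, 0, 0, 60], [0, 0, -30, 0, 0, 0, 60], [0, 0, -30, 0, 0, 0, 60], [0, 0, -30, 0, 0, 0, 60], [-10, 0, -30, 0, 0, 0, 60], [-30, 0, 0, 0, 0, 0, 60], [-30, 0, 0, 0, 0, 0, 60], [0, 0, 0, 0, 0, 0, 60]],
  ],
)

```text
time_s: 19.3
eef_pos: [0.451, 0.1024, 0.2653]
eef_rot: [0.0, 0.986, 0.165, -0.0]
wrist_force: [0.1, 0.4, 0.3]
opening: 0.705
grasp_force: 0.0
```

```bash
python3 - <<'E'
from h import *
stat()
for n in('wrist','top'):
    c=shot(n); W=cloud(c); ox,oy=.5194,(.125 if n=='wrist' else .1275)
    r=np.hypot(W[...,0]-ox,W[...,1]-oy)
    m=(r>.022)&(r<.045)&(W[...,2]>.055)&(W[...,2]<.085); P=W[m]; s=np.linalg.lstsq(np.c_[P[:,0]-ox,P[:,1]-oy,np.ones(len(P))],P[:,2],rcond=None)[0]
    print(n,m.sum(),'plane',s.round(4),'home top expected ~.0695')
    m=(r<.07)&(abs(W[...,2]-s[2])<.005); print(cv2.minEnclosingCircle(W[m][:,:2].astype(np.float32)))
    if n=='wrist': cv2.imwrite('pics/w3.png',c['frame'])
E
```

```text
t 19.3 p [0.451  0.1024 0.2653] F [0.12 0.39 0.34] T [ 0.06  0.   -0.02] open 0.705 g 0.0 q [-0.034 -0.109  1.836 -0.     1.414  1.205]
[[0.9455, 0.3256, -0.0001], [0.3256, -0.9455, -0.0003], [-0.0002, 0.0003, -1.0]]
wrist 6473 plane [0.0046 0.0008 0.0689] home top expected ~.0695
((0.5189192295074463, 0.1256568729877472), 0.06151960417628288)
top 823 plane [0.0024 0.0009 0.0681] home top expected ~.0695
((0.5189653635025024, 0.12706559896469116), 0.06106194853782654)
```

View pics/w3.png

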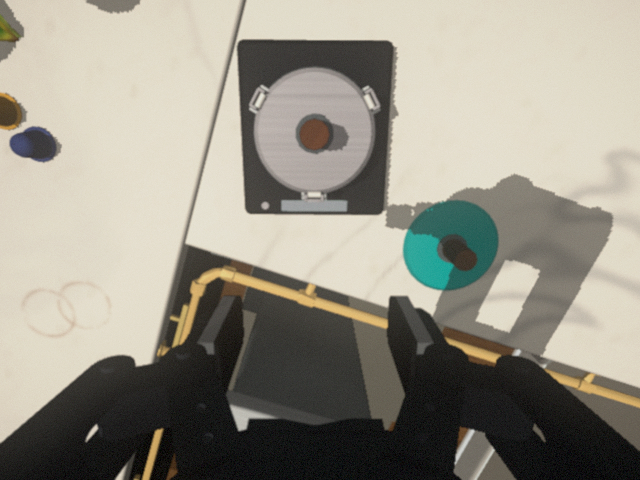

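The wrist view shows the plate seated, centred and level among the three catches at (315,130), and the gripper is clear. Disc top height is 0.069 m, as expected for home, and ball contact was felt at home height. I'll hand in.

```bash
python3 -c "
from bench import ctrl
print(ctrl.hand_in())"
```

```text
the job is handed in; nothing more can be done
None
```

The plate is back on the scale, pressed past the catches and let go; by camera and force readings it sits level and fully home on the balls. The job is handed in, and no verdict was returned.

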